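# Pack a plate press with spacers and hold its lid shut

## Task

The lid of the plate press is open and the white sample block in it sits too low for the lid's sprung pad. Lay the loose flat metal spacer plates centrally on the block, squarely one on top of the other and only as many as it takes for the pad to press on the stack with the lid fully shut, then swing the lid down against its lifting spring and finish while still holding it fully shut, without letting go. Leave the tip box, the bottle and the tube rack where they are.

Things in the scene. Friction and masses are not known exactly. Their poses are not given: they have to be found in the camera images.
- press: Grey bench press, base 190 x 170 x 30 mm, fixed to the table; place and yaw vary. Origin: on the table under the middle of the sample block; z up, y towards the hinge (the hinge line runs along its x). Hinge cheeks at x = +-87, y = 75 mm rise to 106 mm, lid rests at x = +-70, y = -60 mm to 99 mm; with the lid open the block is free from above.
- block_axis (a point): Point on the table under the middle of the white sample block fixed in the press, axes as the press. The block is 128 mm (x) by 86 mm (y) with a flat top. That top is 59 to 82 mm above the table, different each time and not reported: find it by touch or sight.
- lid (a joint): Hinge angle of the white lid, rad: 0 shut and level, grows as it opens; starts at 1.7 to 2.0 (upright, leaning back), stop at 2.1. A spring lifts it: let go from shut it opens again. Shutting takes about 3 N at the tab plus up to 4 N for the pad. Lid 156 mm wide along the hinge, 8 mm thick, reaching 140 mm from the hinge; a black tab 60 mm wide reaches to 158 mm.
- lid_hinge (a point): Middle of the lid's hinge line, 75 mm along the press's +y from its origin, 100 mm above the table. The shut lid's underside is level with this line, its top face 8 mm higher; it reaches from here towards the press's -y. Axes turn with the lid: x along the hinge, z out of the lid's top face.
- lid_tab (a point): Middle of the tab's top face near the lid's free edge, 148 mm from the hinge line, 8 mm out from the lid's underside plane; a good place to push. Axes turn with the lid.
- pad: Black sprung pad under the lid, 60 mm (x) by 44 mm (y), 75 mm from the hinge line. Origin: middle of its pressing face, 16 mm below the lid's underside when free: 84 mm above the table with the lid shut. It gives at most 14 mm (2 N at first, 6 N at the end), so the stack's top must come 84 to 98 mm above the table. Too few spacers: it touches nothing; too many: the lid stays ajar.
- spacer1: Loose plain aluminium spacer plate, 60 mm (x) by 76 mm (y) by 10 mm thick, 0.11 kg, lying flat on the table; origin at the centre of its underside. The four are alike; one to three are needed.
- spacer2: Loose plain aluminium spacer plate, 60 mm (x) by 76 mm (y) by 10 mm thick, 0.11 kg, lying flat on the table; origin at the centre of its underside. The four are alike; one to three are needed.
- spacer3: Loose plain aluminium spacer plate, 60 mm (x) by 76 mm (y) by 10 mm thick, 0.11 kg, lying flat on the table; origin at the centre of its underside. The four are alike; one to three are needed.
- spacer4: Loose plain aluminium spacer plate, 60 mm (x) by 76 mm (y) by 10 mm thick, 0.11 kg, lying flat on the table; origin at the centre of its underside. The four are alike; one to three are needed.
- tip_box: Bystander: grey tip box, 80 x 120 x 51 mm, origin under its centre.
- reagent_bottle: Bystander: amber jar, 56 mm diameter, 75 mm tall, origin under its centre.
- tube_rack: Bystander: white rack of capped tubes, 60 x 130 x 58 mm, origin under its centre.
There are look-alikes about, which are no part of the job. Leave any pink or turquoise look-alike of the spacer2 alone. Leave any red look-alike of the spacer4 alone.

How it is judged:
By the outcome, as a careful person would: the job done as asked, in the order asked, and still so for the second after the job is handed in, while the arm keeps its last pose, push and grip.
It also fails if it takes over 72 s, if anything falls off the work surface, if the arm or the gripper's body presses on something with over 40 N, if the wrist force passes 120 N, or if a joint passes its speed limit or range.

## Robot

A 6-joint arm with a two-finger parallel gripper is mounted at the origin on the work surface. World frame = base frame: x ahead of the robot, y to its left, z up, the work surface at z = 0. Lengths are in m, angles in rad, forces in N, time in s.
With the tool pointing down it reaches from about 0.375 to 0.9 m from the base axis. Payload 3.1 kg.
Tool frame: the origin (TCP) lies at the centre of the arm's flange, where the gripper is bolted on; the fingertips stand 173 mm ahead of it and the grasp point (between the pads) lies 155 mm ahead of it (tip_extent is the distance from the TCP to the fingertips, in m); z points along the fingers, y is the direction in which the jaws open and shut (so a half turn about z gives the same grasp; the last joint's range is limited). The gripper opens to 85 mm and grips with 20 to 120 N. Pads are 22 mm wide; open, the fingers measure 114 mm over their backs; the gripper's body (76 mm by 85 mm) begins 54 mm behind the grasp point. The pads swing forward as they close: fully open they stand 13 mm farther back than shut.
Start: joints at [-1.321, 0.527, 1.433, -0, 1.181, -0.178], TCP at [0.259, -0.569, 0.405] pointing down, gripper open.
Joint ranges: [-3.08, 3.08], [-0.75, 2.2], [0.22, 2.44], [-1.43, 4.57], [0, 2.65], [-2.85, 2.85]. Speed limits (rad/s): [2.79, 2.79, 3.14, 3.14, 3.14, 3.14].

## Interface

Orientations are given as a unit quaternion [x, y, z, w].
In Python, from station import sense, snapshot, sign_off, tip_extent gives the robot as it stands. The module is installed in compiled form; this text tells all that it offers.
- The arm moves only by the tool servo_tool, never from a script. Its argument "rows" is a list of rows, each a list of 3 entries, a list of its own where there are three numbers: the shift along the tool's x, y, z in mm, then the turn about the tool's z in degrees, then the opening, from -1 (shut) to 1 (fully open), so that 0 is half open. A call has 1 to 8 rows; each row is the pose to reach, as a shift and turn from the pose measured when the call began, along the tool's axes at that moment; what a row does not reach only later rows make up. A row lasts 1/10 s, in which the tool goes at most 50 mm and 8.59 degrees, less where a joint would pass 70% of its speed; a pose out of reach is approached as far as the arm can. A call with a gripper value outside its range is refused whole. The fingers move at their own pace and stop on an object; "force" is the grip in N (left out, the last holds). Time passes only in rows, so rows that repeat a pose let the fingers close. It gives the time, the measured TCP pose, the force and the opening at its end, in the units of the state.
- sense(): the state, without advancing time (a new reading comes with each control period).
- snapshot(name): name is "scene" or "top"; returns a dict with "image" (420x560x3 uint8, blue, green, red), "z_map" (420x560 float32, m along the optical axis (not along the pixel's ray), 0 where there is no reading), "vertical_fov" (degrees; the focal length in pixels is half the picture's height over the tangent of half this angle, whatever the lens; pixels are square), "cx", "cy" (the principal point, pixels), "cam_to_world" (4x4, takes a point from camera to world coordinates). Camera axes: x right, y down, z forward; pixel columns grow to the right and rows downward; lengths in m; the calibration is good to about 2 mm. A picture is of the moment at which its call begins.
- sign_off(): hands the job in, once; it reports no verdict.
The state is a dict: "t": time; "q": joint angles; "qd": joint speeds; "tau": joint torques, N m; "tcp_pos": TCP position; "tool_rot": TCP orientation; "force": force on the tool from outside, world axes, zero at the start; "ft_torque": the same for the moment, N m; "finger_gap": opening from 0.0 (shut) to 1.0 (fully open).
Only numpy, scipy, OpenCV 4.12 (cv2) and the standard library are available. Lean on these libraries where they do the work, as an engineer would, in place of code of your own. Each camera call takes 0.05 s, during which the arm holds its last target. There are 200 camera calls.

## Working session

There is one attempt and no reset: what is moved stays moved. The work goes in short steps, Python scripts to look and compute and a tool call to move; the robot and the scene stay as the last step left them, time stands still between calls to the robot, and variables do not carry over. Pictures are saved under pics/ and viewed, about 8 in all and at most 12, crops included, and the job is handed in when it is done.

Besides the shell and the picture viewer there is one more tool, called after "Emit:" as a command line: name --argument value ..., lists and objects as JSON in quotes. servo_tool: Moves the arm, as the interface text tells. Its arguments: {"type":"object","properties":{"rows":{"type":"array"},"force":{"type":"number"}},"required":["rows"]}

```bash
mkdir -p pics
cat > h.py <<'E'
import numpy as np, cv2
from station import sense, snapshot, sign_off, tip_extent
def cloud(s):
    z=s["z_map"]; h,w=z.shape; f=h/2/np.tan(np.radians(s["vertical_fov"])/2)
    u,v=np.meshgrid(np.arange(w),np.arange(h))
    P=np.stack([(u-s["cx"])/f*z,(v-s["cy"])/f*z,z],-1)
    T=np.array(s["cam_to_world"]); W=P@T[:3,:3].T+T[:3,3]; W[z<=0]=np.nan
    return W
E
python3 - <<'E'
from h import *
for n in("scene","top"):
    s=snapshot(n); cv2.imwrite(f"pics/{n}0.png",s["image"]); np.savez(f"{n}0.npz",im=s["image"],W=cloud(s)); print(n,np.array(s["cam_to_world"]).round(3).tolist(),s["vertical_fov"],(s["z_map"]>0).mean())
print(sense())
E
```

```text
scene [[-0.771, 0.474, -0.424, 0.964], [0.636, 0.558, -0.532, 0.506], [-0.016, -0.681, -0.732, 0.84], [0.0, 0.0, 0.0, 1.0]] 46.06608916237735 0.995875850340136
top [[-0.019, -0.988, 0.151, 0.439], [-1.0, 0.019, -0.002, -0.059], [-0.001, -0.151, -0.989, 0.859], [0.0, 0.0, 0.0, 1.0]] 55.663581471476284 0.9959566326530612
{'t': 0.1, 'q': array([-1.32150311e+00,  5.28399270e-01,  1.43380858e+00,  1.82568662e-05,
        1.18141111e+00, -1.78524040e-01]), 'qd': array([-0.00025942, -0.0044818 , -0.00166347, -0.00090086,  0.00125808,
        0.00133259]), 'tau': array([-4.44195357e-04, -4.43304884e+01, -1.78586537e+01, -2.48854149e-04,
        3.89876237e-03, -4.95682428e-06]), 'tcp_pos': array([ 0.25923857, -0.56834944,  0.40380417]), 'tool_rot': array([ 9.77208889e-01,  2.12277555e-01, -2.74062584e-05, -1.01281853e-03]), 'force': array([ 0.84127379, -0.48796274, -0.1227436 ]), 'ft_torque': array([-2.13843038e-02,  3.82871148e-05, -1.53928721e-02]), 'finger_gap': 0.998605367236514}
```

View pics/scene0.png

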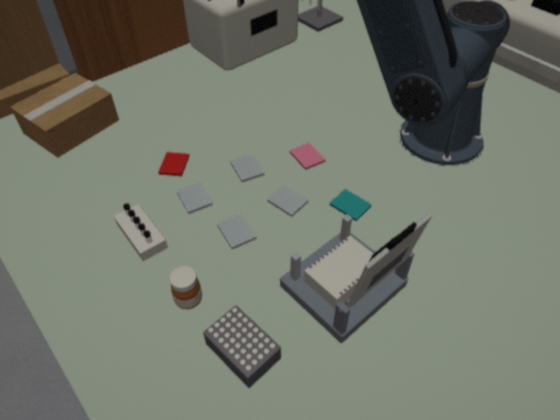

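View pics/top0.png

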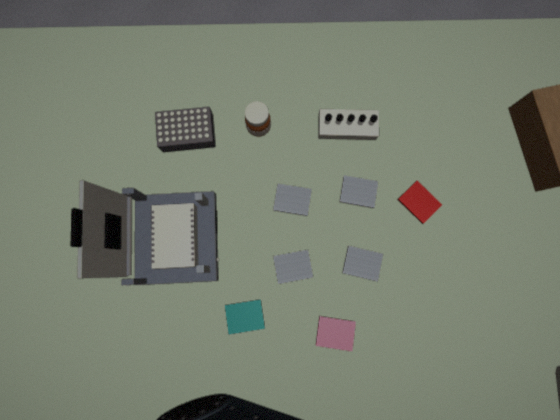

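The top view shows four plain grey plates at (293,199), (359,192), (293,267) and (363,263). The look-alikes are turquoise (245,317), pink (336,334) and red (420,202). The press is at (175,237), with its hinge on the left (+y). Next I measure the plates and the press.

```bash
python3 - <<'E'
from h import *
d=np.load("top0.npz"); im,W=d["im"],d["W"]; 
hsv=cv2.cvtColor(im,cv2.COLOR_BGR2HSV)
print([ (c,hsv[c[1],c[0]].tolist(),im[c[1],c[0]].tolist(),W[c[1],c[0]].round(4).tolist()) for c in [(293,199),(359,192),(293,267),(363,263),(245,317),(336,334),(330,230),(175,237),(165,225)]])
def rect(m,name,lo):
    n,l,st,c=cv2.connectedComponentsWithStats(m.astype(np.uint8))
    for i in range(1,n):
        if st[i,4]<lo: continue
        p=W[l==i]; p=p[~np.isnan(p[:,0])]
        r=cv2.minAreaRect((p[:,:2]*1000).astype(np.float32))
        print(name,c[i].round(),st[i,4],"ctr",np.round(r[0],1),"size",np.round(r[1],1),"ang",round(r[2],1),"z",np.median(p[:,2]).round(4),"mean",p.mean(0).round(4))
        print('   ',cv2.boxPoints(r).round(0).tolist())
z=W[...,2]
sub=np.zeros(z.shape,bool); sub[150:350,225:445]=1
rect(sub&(z>0.005)&(z<0.02),"flat",300)
sub[:]=0; sub[190:280,140:215]=1
rect(sub&(z>0.055)&(z<0.087)&(im.min(2)>110),"block",300)
sub[:]=0; sub[170:300,110:225]=1
rect(sub&(z>0.092)&(z<0.112),"posts",10)
sub[:]=0; sub[170:300,60:135]=1
p=W[sub&(z>0.12)]; print("lid",p.min(0),p.max(0))
E
python3 - <<'E'
import cv2
im=cv2.imread('pics/top0.png')
cv2.imwrite('pics/crop1.png',cv2.resize(im[150:350,60:445],None,fx=2,fy=2))
E
```

```text
[((293, 199), [107, 14, 126], [126, 122, 119], [0.5988, -0.0914, 0.0097]), ((359, 192), [99, 15, 123], [123, 121, 116], [0.6112, -0.2351, 0.0115]), ((293, 267), [107, 15, 122], [122, 118, 115], [0.4524, -0.0878, 0.0126]), ((363, 263), [108, 20, 125], [125, 119, 115], [0.458, -0.2362, 0.0107]), ((245, 317), [88, 144, 119], [114, 119, 52], [0.3514, 0.0143, 0.0097]), ((336, 334), [171, 75, 150], [119, 106, 150], [0.314, -0.1731, 0.0112]), ((330, 230), [44, 35, 139], [120, 139, 130], [0.5305, -0.1702, 0.0016]), ((175, 237), [37, 14, 159], [150, 159, 157], [0.5153, 0.1483, 0.0666]), ((165, 225), [30, 16, 156], [146, 156, 156], [0.5398, 0.1687, 0.0675])]
flat [359. 191.] 960 ctr [ 614.5 -235. ] size [76.1 61.3] ang 78.0 z 0.011 mean [ 0.6138 -0.2348  0.0109]
    [[577.0, -266.0], [637.0, -279.0], [652.0, -204.0], [592.0, -191.0]]
flat [420. 201.] 990 ctr [ 588.3 -367.1] size [77.7 60.8] ang 42.7 z 0.011 mean [ 0.5885 -0.3658  0.011 ]
    [[539.0, -371.0], [580.0, -416.0], [637.0, -363.0], [596.0, -318.0]]
flat [292. 199.] 961 ctr [599.6 -89.8] size [77.1 62.3] ang 77.5 z 0.0108 mean [ 0.59
[... 1021 characters left out ...]
70.6] ang 89.6 z 0.1059 mean [0.5311 0.2272 0.1057]
    [[440.0, 220.0], [611.0, 219.0], [611.0, 243.0], [440.0, 244.0]]
posts [198. 196.] 59 ctr [591.8  95.7] size [14.3 14.1] ang 2.6 z 0.0997 mean [0.5911 0.0957 0.0997]
    [[584.0, 102.0], [585.0, 88.0], [599.0, 89.0], [599.0, 103.0]]
posts [200. 268.] 60 ctr [451.7  90.7] size [13.2 12.6] ang 1.7 z 0.0996 mean [0.4519 0.0905 0.0992]
    [[445.0, 97.0], [445.0, 84.0], [458.0, 85.0], [458.0, 97.0]]
posts [128. 281.] 100 ctr [430.8 225.5] size [25.2 11.1] ang 89.0 z 0.1063 mean [0.4306 0.2237 0.1056]
    [[425.0, 213.0], [436.0, 213.0], [437.0, 238.0], [425.0, 238.0]]
lid [0.43903218 0.21962181 0.1200979 ] [0.59496189 0.26005802 0.25861533]
```

View pics/crop1.png

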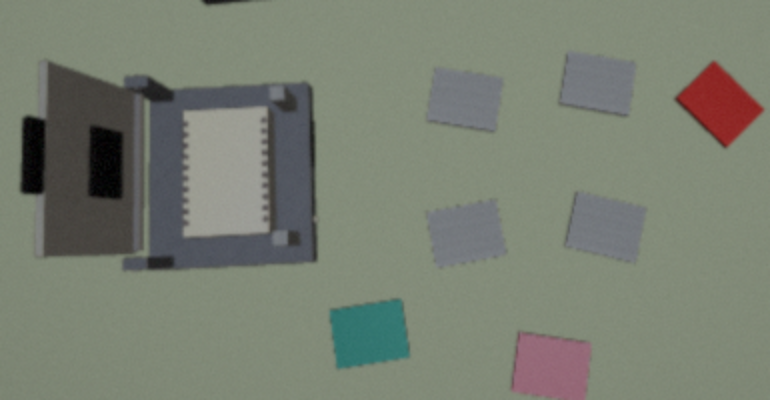

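Run:
```python
from h import *
print(tip_extent, tip_extent() if callable(tip_extent) else '')
d=np.load("top0.npz"); im,W=d["im"],d["W"]; z=W[...,2]
m=((z>0.006)&(z<0.02)).astype(np.uint8)
n,l,st,c=cv2.connectedComponentsWithStats(m)
for u,v in [(293,199),(359,192),(293,267),(363,263)]:
    i=l[v,u]; p=W[l==i][:,:2]*1000; mu=p.mean(0); q=p-mu; 
    w,V=np.linalg.eigh(np.cov(q.T)); a=np.degrees(np.arctan2(*V[::-1,0]));a=(a+90)%180-90
    # quad from contour
    cn=max(cv2.findContours((l==i).astype(np.uint8),0,1)[0],key=cv2.contourArea)
    # best angle by robust extents
    best=min((np.ptp(np.percentile(q@[np.cos(t),np.sin(t)],[1,99]))*np.ptp(np.percentile(q@[-np.sin(t),np.cos(t)],[1,99])),np.degrees(t)) for t in np.radians(np.arange(-30,30,.5)))
    print((u,v),mu.round(1),"short-axis moment",a.round(1),"sizes",np.sqrt(12*w).round(1),"best",best)
```

```text
0.1734 
(293, 199) [598.9 -89.9] short-axis moment -9.9 sizes [60.8 76. ] best (np.float64(4390.496046921124), np.float64(-11.5))
(359, 192) [ 613.8 -234.8] short-axis moment -11.4 sizes [60.8 76.2] best (np.float64(4400.39276591022), np.float64(-11.0))
(293, 267) [454.7 -87.7] short-axis moment 9.6 sizes [60.1 76. ] best (np.float64(4354.975815706814), np.float64(8.5))
(363, 263) [ 458.7 -235.5] short-axis moment -14.6 sizes [59.9 76.4] best (np.float64(4379.670507937266), np.float64(-13.5))
```

```bash
cat >> h.py <<'E'
from scipy.spatial.transform import Rotation as Rn
def to(x,y,z,jaw):
    "mm target TCP, jaw = world angle of tool y (deg, mod 180) -> tool shift and turn"
    s=sense(); R=Rn.from_quat(s["tool_rot"]).as_matrix()
    d=R.T@(np.array([x,y,z])-s["tcp_pos"]*1000)
    a=np.degrees(np.arctan2(R[1,1],R[0,1])); t=-((jaw-a+90)%180-90)
    print("t",round(s["t"],2),"shift",d.round(1),"turn",round(t,1),"| tcp",(s["tcp_pos"]*1000).round(1),"jaw",a.round(1),"zdir",R[:,2].round(4),"F",s["force"].round(1),"gap",round(s["finger_gap"],3))
E
python3 -c "
from h import *
to(599.3,-89.8,230,-10.5)"
```

```text
t 0.1 shift [ 507.9 -294.   174.6] turn -55.0 | tcp [ 259.2 -568.3  403.8] jaw -65.5 zdir [-5.e-04  2.e-03 -1.e+00] F [ 0.8 -0.5 -0.1] gap 0.999
```

Emit:
servo_tool --rows '[[[30,-17,5],-4,1],[[75,-44,10],-11,1],[[120,-70,20],-19,1],[[165,-96,30],-27,1],[[210,-122,40],-35,1],[[255,-148,50],-43,1],[[300,-174,60],-50,1],[[345,-200,70],-55,1]]'

```text
t: 0.9
tcp_pos: [0.4794, -0.2575, 0.3376]
tool_rot: [0.768, 0.641, 0.0, -0.001]
force: [1.4, -1.0, -0.5]
finger_gap: 1.004
```

```bash
python3 -c "
from h import *
to(599.3,-89.8,187,-10.5)"
```

```text
t 0.9 shift [186.1  88.3 150.8] turn 0.2 | tcp [ 479.4 -257.5  337.6] jaw -10.3 zdir [-8.0e-04  2.2e-03 -1.0e+00] F [ 1.4 -1.  -0.5] gap 1.004
```

Emit:
servo_tool --rows '[[[40,19,10],0,1],[[80,38,25],0,1],[[120,57,40],0,1],[[155,73,70],0,1],[[180,85,105],0,1],[[186,88.3,135],0,1],[[186,88.3,150.8],0,1],[[186,88.3,150.8],0,1]]'

```text
t: 1.7
tcp_pos: [0.5981, -0.0897, 0.1845]
tool_rot: [0.767, 0.641, -0.001, -0.004]
force: [-0.6, 1.4, 0.1]
finger_gap: 1.003
```

Run:
```python
from h import *
to(599.3,-89.8,178,-10.5)
s=snapshot("scene"); cv2.imwrite("pics/c2.png",cv2.resize(s["image"][100:250,200:380],None,fx=4,fy=4))
W=cloud(s); np.save("W2.npy",W)
```

```text
t 1.7 shift [0.1 1.3 6.4] turn 0.3 | tcp [598.1 -89.7 184.5] jaw -10.2 zdir [-0.0065  0.0039 -1.    ] F [-0.6  1.4  0.1] gap 1.003
```

View pics/c2.png

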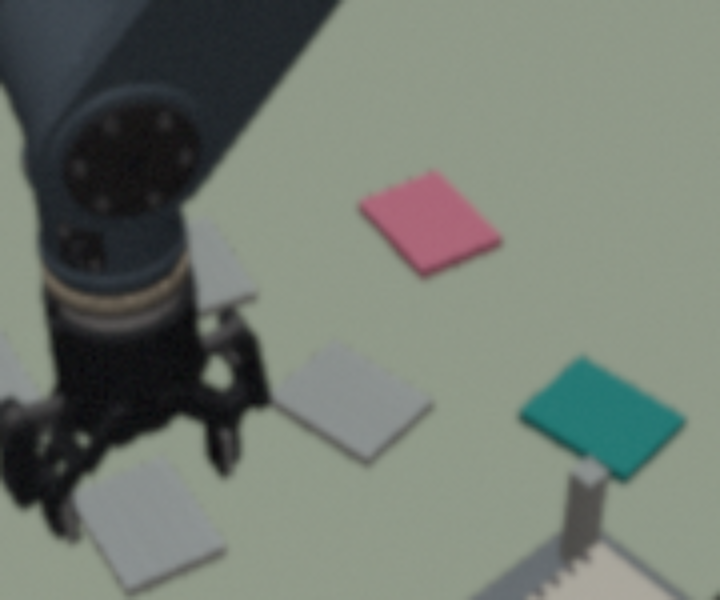

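Run:
```python
from h import *
W=np.load("W2.npy").reshape(-1,3)*1000
R=Rn.from_euler('z',-10.2,degrees=True).as_matrix()
L=(W-[598.1,-89.7,0])@R   # local: x=jaw axis, y, z
m=(abs(L[:,0])<65)&(abs(L[:,1])<20)&(L[:,2]>15)&(L[:,2]<90)
q=L[m]
for s in(1,-1):
    k=q[q[:,0]*s>25]; k=k[np.argsort(k[:,2])]; print(len(k),k[:12].round(0).tolist(), np.histogram(k[:,2],np.arange(15,90,5))[0])
```

```text
252 [[47.0, 3.0, 24.0], [47.0, 8.0, 27.0], [46.0, 11.0, 29.0], [43.0, 10.0, 30.0], [51.0, 6.0, 30.0], [42.0, 12.0, 30.0], [48.0, 5.0, 31.0], [45.0, 10.0, 31.0], [53.0, 6.0, 31.0], [43.0, 10.0, 33.0], [54.0, -2.0, 34.0], [52.0, 6.0, 34.0]] [ 0  1  2 11 12 15 13 12 11  6 13 36 42 32]
217 [[-45.0, -3.0, 24.0], [-45.0, -8.0, 27.0], [-45.0, 6.0, 27.0], [-44.0, 3.0, 27.0], [-50.0, 10.0, 28.0], [-45.0, -3.0, 28.0], [-48.0, 11.0, 30.0], [-44.0, 3.0, 31.0], [-50.0, 10.0, 31.0], [-45.0, -13.0, 31.0], [-45.0, 7.0, 31.0], [-44.0, -6.0, 32.0]] [ 0  1  6 13 14 18 10 15 14  5 10 21 45 28]
```

Emit:
servo_tool --rows '[[[0,1.2,6],0,0.6],[[0,1.2,10],0,0.55],[[0,1.2,13],0,0.55],[[0,1.2,14],0,0.55],[[0,1.2,14],0,0.55],[[0,1.2,14],0,0.55]]' --force 40

```text
t: 2.35
tcp_pos: [0.5999, -0.0906, 0.1725]
tool_rot: [0.768, 0.641, -0.0, -0.002]
force: [-0.1, 0.5, -0.4]
finger_gap: 0.779
```

Run:
```python
from h import *
to(599.3,-89.8,169.5,-10.5)
W=cloud(snapshot("scene")).reshape(-1,3)*1000
s=sense();p=s["tcp_pos"]*1000
R=Rn.from_euler('z',-10.4,degrees=True).as_matrix()
L=(W-[p[0],p[1],0])@R
m=(abs(L[:,0])<60)&(abs(L[:,1])<13)&(L[:,2]>0)&(L[:,2]<60)
q=L[m]
for s in(1,-1):
    k=q[(q[:,0]*s>31)]; 
    print([(int(a),k[(k[:,0]*s>=a)&(k[:,0]*s<a+4)][:,2].round(0).tolist()) for a in range(31,52,4)])
```

```text
t 2.35 shift [ 0.7 -0.7  3. ] turn 0.2 | tcp [599.9 -90.6 172.5] jaw -10.3 zdir [-0.0029  0.0028 -1.    ] F [-0.1  0.5 -0.4] gap 0.779
[(31, [55.0, 56.0, 55.0, 56.0, 56.0, 54.0, 53.0, 43.0, 43.0, 41.0, 39.0, 35.0, 32.0, 29.0, 24.0, 22.0, 22.0, 19.0, 16.0, 14.0, 1.0, 2.0, 0.0]), (35, [59.0, 58.0, 57.0, 55.0, 55.0, 54.0, 57.0, 54.0, 58.0, 58.0, 55.0, 54.0, 52.0, 49.0, 44.0, 42.0, 40.0, 40.0, 37.0, 34.0, 34.0, 33.0, 30.0, 32.0, 27.0, 28.0, 21.0, 23.0, 23.0, 22.0, 22.0, 13.0, 17.0, 16.0, 15.0, 12.0, 1.0, 12.0, 9.0, 1.0, 1.0, 2.0, 0.0]), (39, [59.0, 58.0, 58.0, 55.0, 56.0, 58.0, 57.0, 56.0, 57.0, 59.0, 57.0, 55.0, 51.0, 50.0, 48.0, 44.0, 37.0, 39.0, 35.0, 35.0, 36.0, 31.0, 32.0, 31.0, 27.0, 26.0, 27.0, 24.0, 22.0, 0.0, 20.0, 17.0, 20.0, 0.0, 13.0, 1.0, 11.0, 1.0, 1.0, 1.0, 2.0, 1.0, 1.0, 0.0]), (43, [56.0, 58.0, 59.0, 57.0, 58.0, 56.0, 58.0, 59.0, 56.0, 58.0, 58.0, 54.0, 59.0, 59.0, 53.0, 54.0, 55.0, 50.0, 52.0, 52.0, 35.0, 44.0, 47.0, 30.0, 37.0, 42.0, 43.0, 25.0, 32.0, 37.0, 21.0, 28.0, 35.0, 34.0, 18.0, 32.0, 30.0, 17.0, 24.0, 26.0, 3.0, 19.0, 24.0, 0.0, 1.0, 20.0, 1.0, 18.0, 17.0, 1.0
[... 587 characters left out ...]
, 58.0, 55.0, 44.0, 41.0, 42.0, 44.0, 42.0, 39.0, 35.0, 34.0, 32.0, 29.0, 28.0, 26.0, 26.0, 23.0, 23.0, 19.0, 19.0, 15.0, 17.0, 10.0, 12.0, 10.0, 0.0, 1.0, 0.0, 2.0, 1.0]), (39, [58.0, 54.0, 52.0, 51.0, 47.0, 41.0, 39.0, 36.0, 37.0, 34.0, 31.0, 28.0, 19.0, 19.0, 2.0, 2.0, 0.0]), (43, [59.0, 58.0, 58.0, 57.0, 56.0, 58.0, 58.0, 58.0, 57.0, 60.0, 54.0, 57.0, 56.0, 57.0, 52.0, 37.0, 37.0, 35.0, 29.0, 27.0, 27.0, 24.0, 23.0, 20.0, 21.0, 20.0, 17.0, 1.0, 1.0, 1.0]), (47, [58.0, 58.0, 58.0, 59.0, 56.0, 59.0, 59.0, 57.0, 51.0, 51.0, 39.0, 31.0, 28.0, 15.0, 0.0, 0.0, 1.0, 1.0, 3.0, 3.0]), (51, [60.0, 60.0, 60.0, 56.0, 56.0, 59.0, 53.0, 55.0, 57.0, 50.0, 46.0, 1.0, 0.0, 2.0, 1.0, 1.0, 2.0, 1.0, 1.0])]
```

Emit:
servo_tool --rows '[[[0.5,-0.5,2],0,0.55],[[0.5,-0.5,4],0,0.55],[[0.5,-0.5,4.5],0,0.55],[[0.5,-0.5,4.5],0,0.3],[[0.5,-0.5,4.5],0,0.2],[[0.5,-0.5,4.5],0,0.2],[[0.5,-0.5,4.5],0,0.2],[[0.5,-0.5,4.5],0,0.2]]' --force 40

```text
t: 3.2
tcp_pos: [0.6003, -0.0901, 0.1688]
tool_rot: [0.768, 0.641, 0.001, -0.001]
force: [0.5, 1.3, 5.4]
finger_gap: 0.687
```

```bash
python3 -c "
from h import *
to(599.3,-89.8,240,-10.5)"
```

```text
t 3.2 shift [  0.3  -1.  -71.2] turn 0.2 | tcp [600.3 -90.1 168.8] jaw -10.3 zdir [ 0.      0.0019 -1.    ] F [0.5 1.3 5.4] gap 0.687
```

Emit:
servo_tool --rows '[[[0,-1,-25],0,0.2],[[0,-1,-65],0,0.2],[[0,-1,-105],0,0.2],[[0,-1,-120],0,0.2],[[0,-1,-121],0,0.2]]'

```text
t: 3.7
tcp_pos: [0.5997, -0.0903, 0.292]
tool_rot: [0.768, 0.641, 0.002, 0.001]
force: [0.9, 0.0, -0.9]
finger_gap: 0.689
```

```bash
python3 -c "
from h import *
to(519.8,153.1,265,1.8)"
```

```text
t 3.7 shift [ 225.2 -122.2   26.8] turn -12.1 | tcp [599.7 -90.3 292. ] jaw -10.3 zdir [ 4.e-03  4.e-04 -1.e+00] F [ 0.9  0.  -0.9] gap 0.689
```

Emit:
servo_tool --rows '[[[25,-13,0],-2,0.2],[[60,-33,0],-4,0.2],[[100,-54,0],-6,0.2],[[140,-76,0],-9,0.2],[[180,-98,0],-11,0.2],[[212,-115,5],-12,0.2],[[225,-122,15],-12,0.2],[[225,-122,27],-12,0.2]]'

```text
t: 4.5
tcp_pos: [0.5187, 0.1545, 0.2631]
tool_rot: [0.695, 0.719, 0.001, 0.0]
force: [0.8, 1.3, -1.6]
finger_gap: 0.691
```

Emit:
servo_tool --rows '[[[0,0,0],0,0.2],[[0,0,0],0,0.2]]'

```text
t: 4.7
tcp_pos: [0.5189, 0.1532, 0.2618]
tool_rot: [0.696, 0.718, -0.001, -0.0]
force: [-0.7, -0.4, -1.6]
finger_gap: 0.686
```

Run:
```python
from h import *
to(519.8,153.1,240,1.8)
s=snapshot("scene"); cv2.imwrite("pics/c3.png",cv2.resize(s["image"][150:350,240:450],None,fx=3,fy=3))
```

```text
t 4.7 shift [-0.1  0.9 21.8] turn 0.0 | tcp [518.9 153.2 261.8] jaw 1.8 zdir [-1.1e-03 -4.0e-04 -1.0e+00] F [-0.7 -0.4 -1.6] gap 0.686
```

View pics/c3.png

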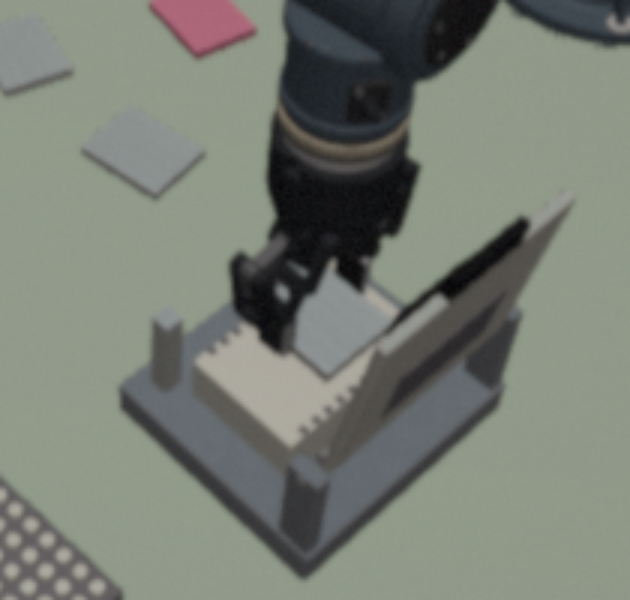

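Emit:
servo_tool --rows '[[[0,0.9,6],0,0.2],[[0,0.9,14],0,0.2],[[0,0.9,20],0,0.2],[[0,0.9,23],0,0.2],[[0,0.9,23.5],0,0.2],[[0,0.9,24],0,0.2],[[0,0.9,24],0,0.2]]'

```text
t: 5.45
tcp_pos: [0.5202, 0.1532, 0.2385]
tool_rot: [0.696, 0.718, 0.0, 0.0]
force: [0.3, 0.2, -1.0]
finger_gap: 0.694
```

Emit:
servo_tool --rows '[[[0,0,1],0,0.2],[[0,0,1.5],0,0.2],[[0,0,1.5],0,0.2]]'

```text
t: 5.75
tcp_pos: [0.5202, 0.1532, 0.2371]
tool_rot: [0.696, 0.718, 0.0, 0.0]
force: [0.4, 0.9, -0.9]
finger_gap: 0.69
```

Emit:
servo_tool --rows '[[[0,0,1],0,0.2],[[0,0,1.5],0,0.2],[[0,0,1.5],0,0.2]]'

```text
t: 6.05
tcp_pos: [0.5202, 0.1532, 0.2355]
tool_rot: [0.696, 0.718, 0.0, 0.0]
force: [0.4, -0.2, -0.7]
finger_gap: 0.686
```

Emit:
servo_tool --rows '[[[0,0,0.5],0,0.2],[[0,0,1],0,0.2],[[0,0,1],0,0.2]]'

```text
t: 6.35
tcp_pos: [0.5202, 0.1533, 0.2347]
tool_rot: [0.696, 0.718, 0.0, 0.0]
force: [0.6, -0.6, 1.9]
finger_gap: 0.686
```

Emit:
servo_tool --rows '[[[0,0,0.5],0,0.2],[[0,0,1],0,0.2],[[0,0,1],0,0.2]]'

```text
t: 6.65
tcp_pos: [0.5202, 0.1533, 0.2347]
tool_rot: [0.696, 0.718, 0.0, 0.0]
force: [-1.0, -0.1, 7.4]
finger_gap: 0.693
```

Emit:
servo_tool --rows '[[[0,0,-0.5],0,0.4],[[0,0,-1],0,0.6],[[0,0,-1],0,0.8],[[0,0,-1],0,1],[[0,0,-15],0,1],[[0,0,-45],0,1],[[0,0,-80],0,1],[[0,0,-90],0,1]]'

```text
t: 7.45
tcp_pos: [0.5211, 0.1534, 0.3276]
tool_rot: [0.696, 0.718, 0.003, 0.002]
force: [1.0, 0.3, 0.9]
finger_gap: 0.996
```

```bash
python3 -c "
from h import *
to(454.7,-87.7,200,9)"
```

```text
t 7.45 shift [-238.9  -74.9  127.1] turn -7.2 | tcp [521.1 153.4 327.6] jaw 1.8 zdir [ 7.1e-03  3.0e-04 -1.0e+00] F [1.  0.3 0.9] gap 0.996
```

Emit:
servo_tool --rows '[[[-25,-8,0],-2,1],[[-65,-20,0],-4,1],[[-110,-34,10],-6,1],[[-155,-48,30],-7.2,1],[[-198,-62,65],-7.2,1],[[-228,-71,100],-7.2,1],[[-239,-75,122],-7.2,1],[[-239,-75,127],-7.2,1]]'

```text
t: 8.25
tcp_pos: [0.4534, -0.0894, 0.1974]
tool_rot: [0.651, 0.759, 0.002, -0.0]
force: [0.0, -0.0, 0.4]
finger_gap: 1.004
```

Emit:
servo_tool --rows '[[[0,0,0],0,0.8],[[0,0,0],0,0.55]]'

```text
t: 8.45
tcp_pos: [0.4536, -0.0887, 0.1978]
tool_rot: [0.651, 0.759, 0.002, -0.0]
force: [-0.2, -0.5, 0.5]
finger_gap: 0.779
```

Run:
```python
from h import *
to(454.7,-87.7,168.8,9)
s=snapshot("top"); W=cloud(s)*1000; z=W[...,2]
n,l,st,c=cv2.connectedComponentsWithStats(((z>70)&(z<84)).astype(np.uint8))
for i in range(1,n):
    if st[i,4]>300:
        p=W[l==i]; q=p[:,:2]-p[:,:2].mean(0); w,V=np.linalg.eigh(np.cov(q.T)); a=np.degrees(np.arctan2(V[1,0],V[0,0]))
        print(c[i],st[i,4],p.mean(0).round(1),np.median(p[:,2]),np.sqrt(12*w).round(1),((a+90)%180-90).round(1),cv2.minAreaRect(p[:,:2].astype(np.float32)))
```

```text
t 8.45 shift [ 0.8  1.2 29. ] turn -0.2 | tcp [453.6 -88.7 197.8] jaw 8.8 zdir [ 0.002   0.0026 -1.    ] F [-0.2 -0.5  0.5] gap 0.779
[543.1473029  137.83609959] 482 [ 704.2 -603.5   77.3] 77.24203292328392 [  3.4 197.3] -78.6 ((704.9976196289062, -603.3076171875), (199.3987579345703, 5.83799409866333), 11.787554740905762)
[256.52154195 112.30385488] 441 [770.6 -17.6  75.6] 75.70276402398812 [43.1 44. ] -88.5 ((771.3114624023438, -18.247711181640625), (47.91944122314453, 49.12067794799805), 51.09194564819336)
```

Emit:
servo_tool --rows '[[[0.8,1.2,6],0,0.75],[[0.8,1.2,15],0,0.75],[[0.8,1.2,24],0,0.75],[[0.8,1.2,28],0,0.75],[[0.8,1.2,29],0,0.55],[[0.8,1.2,29],0,0.35],[[0.8,1.2,29],0,0.2],[[0.8,1.2,29],0,0.2]]'

```text
t: 9.3
tcp_pos: [0.455, -0.0876, 0.1692]
tool_rot: [0.651, 0.759, 0.002, 0.001]
force: [0.4, -0.6, -1.6]
finger_gap: 0.687
```

Emit:
servo_tool --rows '[[[0,0,0],0,0.2],[[0,0,0],0,0.2],[[0,0,0],0,0.2]]'

```text
t: 9.6
tcp_pos: [0.455, -0.0876, 0.1692]
tool_rot: [0.651, 0.759, 0.002, 0.001]
force: [0.8, -0.0, -0.4]
finger_gap: 0.685
```

```bash
python3 -c "
from h import *
to(454.7,-87.7,300,9)"
```

```text
t 9.6 shift [   0.2    0.2 -130.8] turn -0.2 | tcp [455.  -87.6 169.2] jaw 8.8 zdir [ 0.0034  0.002  -1.    ] F [ 0.8 -0.  -0.4] gap 0.685
```

Emit:
servo_tool --rows '[[[0,0,-25],0,0.2],[[0,0,-65],0,0.2],[[0,0,-105],0,0.2],[[0,0,-129],0,0.2],[[0,0,-130],0,0.2],[[0,0,-130],0,0.2]]'

```text
t: 10.2
tcp_pos: [0.4543, -0.0878, 0.2994]
tool_rot: [0.651, 0.759, 0.002, 0.001]
force: [0.6, -0.1, -0.6]
finger_gap: 0.69
```

Run:
```python
from h import *
to(519.8,153.1,275,1.8)
s=snapshot("top"); W=cloud(s)*1000; z=W[...,2]; cv2.imwrite("pics/t4.png",s["image"])
def st(lo,hi,name):
    sub=np.zeros(z.shape,bool); sub[190:290,130:230]=1
    n,l,st,c=cv2.connectedComponentsWithStats((sub&(z>lo)&(z<hi)).astype(np.uint8))
    i=1+st[1:,4].argmax(); p=W[l==i]; q=p[:,:2]-p[:,:2].mean(0); w,V=np.linalg.eigh(np.cov(q.T)); a=np.degrees(np.arctan2(V[1,0],V[0,0]))
    print(name,st[i],p.mean(0).round(1),np.median(p[:,2]),np.sqrt(12*w).round(1),((a+90)%180-90).round(1),cv2.minAreaRect(p[:,:2].astype(np.float32)))
st(71,84,"plate1")
# held plate bottom/top? scene cam sizes
```

```text
t 10.2 shift [228.  101.6  25.1] turn 7.0 | tcp [454.3 -87.8 299.4] jaw 8.8 zdir [ 0.0042  0.0016 -1.    ] F [ 0.6 -0.1 -0.6] gap 0.69
plate1 [ 153  218   39   32 1183] [521.2 151.8  76.6] 76.63275649646228 [60.4 76.7] 2.7 ((521.6622314453125, 152.3002166748047), (60.1906852722168, 76.23210144042969), 1.938730239868164)
```

Emit:
servo_tool --rows '[[[25,11,-5],1,0.2],[[60,27,-5],3,0.2],[[100,45,-5],5,0.2],[[140,62,-5],7,0.2],[[180,80,-5],7,0.2],[[213,95,0],7,0.2],[[227.3,102.3,12],7,0.2],[[227.3,102.3,25],7,0.2]]'

```text
t: 11.05
tcp_pos: [0.5203, 0.1544, 0.2721]
tool_rot: [0.694, 0.72, 0.001, -0.001]
force: [-0.3, -1.2, -1.6]
finger_gap: 0.691
```

Emit:
servo_tool --rows '[[[0,0,5],0,0.2],[[0,0,8],0,0.2],[[0,0,8],0,0.2]]'

```text
t: 11.35
tcp_pos: [0.5199, 0.1531, 0.2631]
tool_rot: [0.695, 0.719, -0.0, -0.001]
force: [-0.8, 0.3, -1.1]
finger_gap: 0.685
```

Run:
```python
from h import *
to(520.5,152.6,249,1.8)
```

```text
t 11.35 shift [-0.5  0.6 14.1] turn 0.1 | tcp [519.9 153.1 263.1] jaw 1.9 zdir [-0.0021  0.002  -1.    ] F [-0.8  0.3 -1.1] gap 0.685
```

Emit:
servo_tool --rows '[[[-0.5,0.6,5],0,0.2],[[-0.5,0.6,11],0,0.2],[[-0.5,0.6,14],0,0.2],[[-0.5,0.6,15],0,0.2],[[-0.5,0.6,16],0,0.2],[[-0.5,0.6,16],0,0.2]]'

```text
t: 11.95
tcp_pos: [0.5205, 0.1527, 0.2471]
tool_rot: [0.695, 0.719, 0.0, -0.001]
force: [-0.1, 0.2, -1.5]
finger_gap: 0.693
```

Emit:
servo_tool --rows '[[[0,0,0.5],0,0.2],[[0,0,1.3],0,0.2],[[0,0,1.3],0,0.2]]'

```text
t: 12.25
tcp_pos: [0.5205, 0.1528, 0.2459]
tool_rot: [0.695, 0.719, 0.0, -0.001]
force: [-0.3, -0.0, -2.0]
finger_gap: 0.688
```

Emit:
servo_tool --rows '[[[0,0,0.5],0,0.2],[[0,0,1],0,0.2],[[0,0,1],0,0.2]]'

```text
t: 12.55
tcp_pos: [0.5205, 0.1528, 0.245]
tool_rot: [0.695, 0.719, 0.0, -0.001]
force: [-0.8, 0.9, -0.2]
finger_gap: 0.683
```

Emit:
servo_tool --rows '[[[0,0,0.5],0,0.2],[[0,0,1],0,0.2],[[0,0,1],0,0.2]]'

```text
t: 12.85
tcp_pos: [0.5204, 0.1528, 0.2449]
tool_rot: [0.695, 0.719, 0.0, -0.001]
force: [-1.8, 0.3, 7.1]
finger_gap: 0.688
```

Emit:
servo_tool --rows '[[[0,0,-0.3],0,0.4],[[0,0,-0.5],0,0.6],[[0,0,-0.5],0,0.8],[[0,0,-0.5],0,1],[[0,0,-15],0,1],[[0,0,-45],0,1],[[0,0,-80],0,1],[[0,0,-90],0,1]]'

```text
t: 13.65
tcp_pos: [0.5215, 0.1528, 0.3379]
tool_rot: [0.695, 0.719, 0.003, 0.001]
force: [0.4, 0.1, 0.9]
finger_gap: 0.997
```

Emit:
servo_tool --rows '[[[-40,0,-10],0,1],[[-85,0,-10],0,1],[[-130,0,-10],0,1],[[-175,0,-10],0,1],[[-200,0,-10],0,1],[[-200,0,-10],0,1]]'

```text
t: 14.25
tcp_pos: [0.5286, -0.0504, 0.3469]
tool_rot: [0.697, 0.717, 0.002, 0.001]
force: [-0.2, 0.4, -0.3]
finger_gap: 0.997
```

Run:
```python
from h import *
to(525,140,330,1.8)
s=snapshot("top"); W=cloud(s)*1000; z=W[...,2]; cv2.imwrite("pics/t5.png",cv2.resize(s["image"][150:320,40:250],None,fx=3,fy=3))
def st(lo,hi,name,sl):
    sub=np.zeros(z.shape,bool); sub[sl]=1
    n,l,st,c=cv2.connectedComponentsWithStats((sub&(z>lo)&(z<hi)).astype(np.uint8))
    i=1+st[1:,4].argmax(); p=W[l==i]; q=p[:,:2]-p[:,:2].mean(0); w,V=np.linalg.eigh(np.cov(q.T)); a=np.degrees(np.arctan2(V[1,0],V[0,0]))
    print(name,st[i],p.mean(0).round(1),np.median(p[:,2]),np.sqrt(12*w).round(1),((a+90)%180-90).round(1),cv2.minAreaRect(p[:,:2].astype(np.float32)))
st(81,94,"plate2",np.s_[190:290,140:230])
st(60,71,"block",np.s_[190:290,140:230])
s2=snapshot("scene"); W2=cloud(s2)*1000
R=Rn.from_euler('z',1.9,degrees=True).as_matrix()
# lid outline in press frame
for nm,w in(("top",W),("scene",W2)):
    L=(w.reshape(-1,3)-[519.8,153.1,0])@R
    k=L[(abs(L[:,0])<75)&(L[:,1]>55)&(L[:,1]<170)&(L[:,2]>112)&(L[:,2]<300)]
    for a in range(115,270,20):
        b=k[abs(k[:,2]-a)<4]
        if len(b): print(nm,a,np.percentile(b[:,1],[5,50,95]).round(1),len(b))
    print(k.max(0),k.min(0)); t=k[k[:,2]>k[:,2].max()-6]; print(t.mean(0),t.min(0),t.max(0))
```

```text
t 14.25 shift [190.4   1.8  17.3] turn -0.1 | tcp [528.6 -50.4 346.9] jaw 1.7 zdir [ 0.0052  0.0017 -1.    ] F [-0.2  0.4 -0.3] gap 0.997
plate2 [151 218  19  32 302] [529.7 178.9  86.6] 86.69536048561783 [25.3 53.9] 69.8 ((528.2267456054688, 185.09938049316406), (30.979829788208008, 68.78626251220703), 60.33184051513672)
block [151 204  28  15 325] [569.2 173.7  66.6] 66.60665337072925 [28.4 47.7] 12.3 ((568.4678955078125, 170.7584686279297), (54.287559509277344, 29.396617889404297), 88.9848861694336)
top 115 [76.7 77.8 79.1] 150
top 135 [79.6 80.8 81.9] 119
top 155 [67.9 83.7 85. ] 150
top 175 [69.7 86.1 87.8] 225
top 195 [72.8 88.9 90.7] 401
top 215 [91.3 92.6 93.8] 276
top 235 [ 94.4  96.1 102.6] 458
top 255 [ 97.7 100.4 104.8] 251
[ 74.99539266 106.14776408 258.80205387] [-74.9768898   67.07864803 112.17243698]
[ -0.28333865 101.10720411 256.05004568] [-29.97637871  96.82248648 252.96775023] [ 28.43234015 106.14776408 258.80205387]
scene 115 [86.4 87.1 87.6] 57
scene 135 [89.3 90.4 91.4] 68
scene 155 [92.4 93.4 94.3] 68
scene 175 [95.2 96.4 97.2] 102
scene 195 [75.6 98.1 99.3] 161
scene 215 [100.9 101.7 102.3] 85
scene 235 [ 97.6 103.2 104.8] 261
scene 255 [100.3 104.3 107.4] 184
[ 74.97031009 107.96264601 258.95736873] [-74.98055389  73.67146004 112.15079449]
[  0.27396969 104.06158995 255.68949522] [-29.84889869  99.56093332 253.10369528] [ 29.41071809 107.96264601 258.95736873]
```

View pics/t5.png

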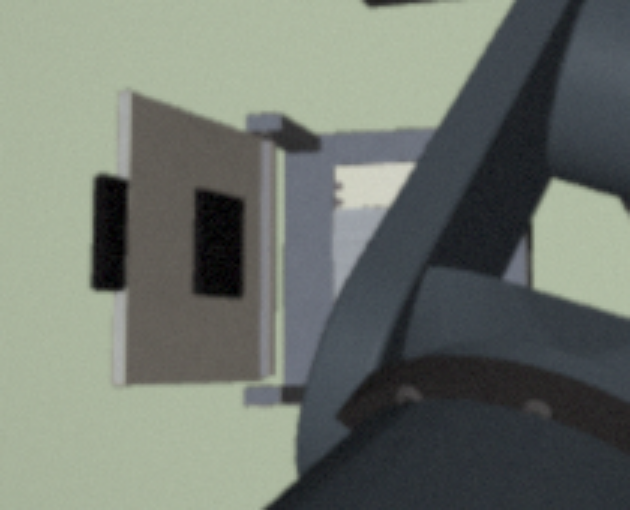

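Emit:
servo_tool --rows '[[[0,0,-40],0,0.5],[[0,0,-85],0,0],[[0,0,-115],0,-0.5],[[0,0,-118],0,-1],[[0,0,-118],0,-1],[[0,0,-118],0,-1]]'

```text
t: 14.95
tcp_pos: [0.5269, -0.0468, 0.4633]
tool_rot: [0.695, 0.719, 0.002, -0.001]
force: [-1.5, 0.2, 0.0]
finger_gap: 0.005
```

```bash
cat >> h.py <<'E'
def P(py,z,jaw=1.9,px=0):
    a=np.radians(1.9); to(519.8+px*np.cos(a)-py*np.sin(a),153.1+px*np.sin(a)+py*np.cos(a),z,jaw)
E
python3 - <<'E'
from h import *
P(150,465)
s2=snapshot("scene"); W=cloud(s2)*1000
R=Rn.from_euler('z',1.9,degrees=True).as_matrix()
L=(W.reshape(-1,3)-[519.8,153.1,0])@R
k=(abs(L[:,0])<50)&(abs(L[:,1])<55)
for lo,hi in((83,92),(60,71),(72,82)):
    q=L[k&(L[:,2]>lo)&(L[:,2]<hi)]; print(lo,len(q),np.median(q[:,2]),np.percentile(q[:,:2],[0.5,99.5],axis=0).round(1).tolist(),cv2.minAreaRect(q[:,:2].astype(np.float32)))
cv2.imwrite("pics/s6.png",cv2.resize(s2["image"][200:340,260:440],None,fx=4,fy=4))
E
```

```text
t 14.95 shift [ 3.5e+02 -3.0e-01 -1.0e-01] turn 0.0 | tcp [526.9 -46.8 463.3] jaw 1.9 zdir [ 3.0e-04  4.6e-03 -1.0e+00] F [-1.5  0.2  0. ] gap 0.005
83 1073 86.23041257891029 [[-29.3, -36.6], [31.0, 39.0]] ((0.9527645111083984, 1.13665771484375), (76.48324584960938, 62.50125503540039), 89.7593765258789)
60 638 66.3126099509433 [[-49.4, -40.0], [49.8, 45.3]] ((0.016387939453125, 2.6727752685546875), (87.04920959472656, 99.85519409179688), 89.93201446533203)
72 142 77.02696084055555 [[-8.7, -36.4], [32.3, 39.4]] ((25.54653549194336, 8.962032318115234), (36.959476470947266, 85.75760650634766), 27.310325622558594)
```

View pics/s6.png

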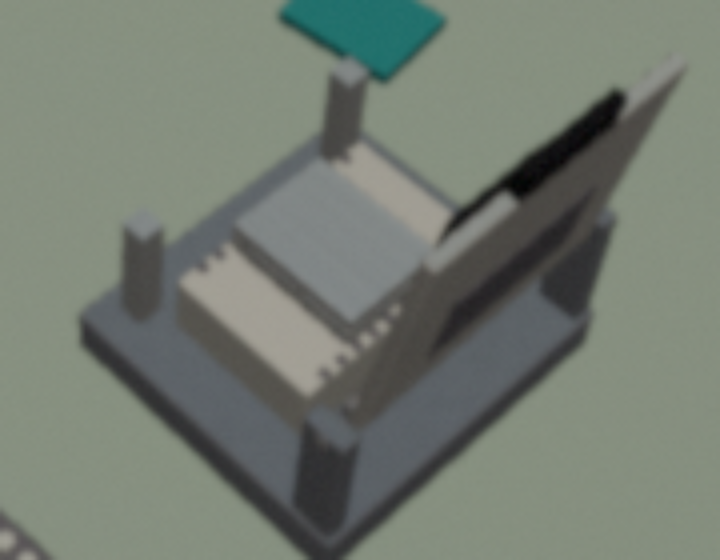

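The stack is central and square, with its top about 86 mm above the table. It shows in the crop around (335,240). Next I go over the lid and behind it.

Emit:
servo_tool --rows '[[[30,0,-8],0,-1],[[75,0,-8],0,-1],[[122,0,-8],0,-1],[[170,0,-8],0,-1],[[218,0,-8],0,-1],[[266,0,-8],0,-1],[[314,0,-8],0,-1],[[350,0,-5],0,-1]]'

```text
t: 15.8
tcp_pos: [0.5145, 0.3056, 0.4679]
tool_rot: [0.695, 0.719, 0.001, -0.003]
force: [0.7, 0.3, -0.3]
finger_gap: 0.002
```

Run:
```python
from h import *
P(130,173.4+225)
import math
for t,r in [(1.72,125),(1.57,128),(1.4,130),(1.2,133),(1.0,137),(.8,141),(.6,146),(.4,150),(.2,154),(.1,155),(0,156)]:
    y=75-r*math.cos(t)+8*math.sin(t); z=100+r*math.sin(t)+8*math.cos(t)
    if t>1.57: y=75-158*math.cos(t)+8*math.sin(t)
    print(t,"TCP py",round(y+11,1),"z",round(z+173.4,1))
```

```text
t 15.8 shift [-22.9   0.4  69.4] turn 0.1 | tcp [514.5 305.6 467.9] jaw 2.0 zdir [-0.003   0.0044 -1.    ] F [ 0.7  0.3 -0.3] gap 0.002
1.72 TCP py 117.4 z 395.8
1.57 TCP py 93.9 z 401.4
1.4 TCP py 71.8 z 402.9
1.2 TCP py 45.3 z 400.3
1.0 TCP py 18.7 z 393.0
0.8 TCP py -6.5 z 380.1
0.6 TCP py -30.0 z 362.4
0.4 TCP py -49.0 z 339.2
0.2 TCP py -63.3 z 311.8
0.1 TCP py -67.4 z 296.8
0 TCP py -70.0 z 281.4
```

Emit:
servo_tool --rows '[[[0,0,15],0,-1],[[0,0,40],0,-1],[[-10,0,62],0,-1],[[-20,0,70],0,-1],[[-28,0,72],0,-1],[[-36,0,72],0,-1],[[-44,0,71],0,-1],[[-50,0,70],0,-1]]'

```text
t: 16.6
tcp_pos: [0.5164, 0.2553, 0.3988]
tool_rot: [0.695, 0.719, 0.002, -0.002]
force: [0.0, 1.3, -1.1]
finger_gap: -0.001
```

Run:
```python
from h import *
P(72,403); P(45,400); P(19,393)
```

```text
t 16.6 shift [-30.2  -0.   -4.4] turn 0.1 | tcp [516.4 255.3 398.8] jaw 2.0 zdir [-0.0012  0.0053 -1.    ] F [ 0.   1.3 -1.1] gap -0.001
t 16.6 shift [-57.2  -0.   -1.5] turn 0.1 | tcp [516.4 255.3 398.8] jaw 2.0 zdir [-0.0012  0.0053 -1.    ] F [ 0.   1.3 -1.1] gap -0.001
t 16.6 shift [-83.2  -0.1   5.3] turn 0.1 | tcp [516.4 255.3 398.8] jaw 2.0 zdir [-0.0012  0.0053 -1.    ] F [ 0.   1.3 -1.1] gap -0.001
```

Emit:
servo_tool --rows '[[[-8,0,-2],0,-1],[[-18,0,-3],0,-1],[[-29,0,-4],0,-1],[[-40,0,-4],0,-1],[[-51,0,-2],0,-1],[[-62,0,0],0,-1],[[-73,0,3],0,-1],[[-83,0,5],0,-1]]'

```text
t: 17.4
tcp_pos: [0.5192, 0.1713, 0.3929]
tool_rot: [0.695, 0.719, 0.001, -0.002]
force: [0.3, 2.0, -0.7]
finger_gap: 0.005
```

Run:
```python
from h import *
P(-6.5,380); P(-30,362.4); P(-49,339)
W=cloud(snapshot("scene"))*1000
R=Rn.from_euler('z',1.9,degrees=True).as_matrix()
L=(W.reshape(-1,3)-[519.8,153.1,0])@R
k=L[(abs(abs(L[:,0])-60)<14)&(L[:,1]>-60)&(L[:,1]<75)&(L[:,2]>125)&(L[:,2]<250)]
if len(k): print(np.degrees(np.arctan2(k[:,2]-100,75-k[:,1])).round(0)[::15], len(k))
```

```text
t 17.4 shift [-24.8   0.   12.8] turn 0.0 | tcp [519.2 171.3 392.9] jaw 1.9 zdir [-0.0018  0.0053 -1.    ] F [ 0.3  2.  -0.7] gap 0.005
t 17.4 shift [-48.4   0.   30.3] turn 0.0 | tcp [519.2 171.3 392.9] jaw 1.9 zdir [-0.0018  0.0053 -1.    ] F [ 0.3  2.  -0.7] gap 0.005
t 17.4 shift [-67.5   0.1  53.6] turn 0.0 | tcp [519.2 171.3 392.9] jaw 1.9 zdir [-0.0018  0.0053 -1.    ] F [ 0.3  2.  -0.7] gap 0.005
[60. 61. 61. 62. 61. 62. 61. 62. 62. 62. 62. 61. 63. 63. 63. 62. 61. 63.
 63. 62. 62. 64. 62. 63. 64. 64. 64. 64. 65. 66. 66. 64. 60. 65. 65. 60.
 65. 62. 67. 61. 67. 62. 67. 61. 70. 62. 69. 61. 61. 63. 61. 69. 61. 70.
 62. 70. 62. 72. 62. 75. 63. 62. 70. 62. 73. 63. 75. 62. 63. 75. 62. 63.
 76. 63. 63. 62. 63. 64. 63. 62. 63. 63. 65. 64. 66. 66. 65. 67. 67. 68.
 66. 67. 66. 69. 68. 67. 70. 68. 72. 70. 69. 72. 71. 75. 73. 76. 72. 77.
 73. 80.] 1640
```

Emit:
servo_tool --rows '[[[-9,0,4],0,-1],[[-18,0,9],0,-1],[[-27,0,14],0,-1],[[-36,0,20],0,-1],[[-44,0,27],0,-1],[[-52,0,34],0,-1],[[-60,0,43],0,-1],[[-67,0,53],0,-1]]'

```text
t: 18.25
tcp_pos: [0.5214, 0.1027, 0.3387]
tool_rot: [0.695, 0.719, 0.001, -0.002]
force: [-0.0, 1.4, 1.6]
finger_gap: 0.0
```

Run:
```python
from h import *
P(-63.3,312); P(-67.4,297);P(-70,282)
```

```text
t 18.25 shift [-13.    0.1  26.6] turn 0.0 | tcp [521.4 102.7 338.7] jaw 1.9 zdir [-0.0021  0.0037 -1.    ] F [-0.   1.4  1.6] gap 0.0
t 18.25 shift [-17.2   0.1  41.6] turn 0.0 | tcp [521.4 102.7 338.7] jaw 1.9 zdir [-0.0021  0.0037 -1.    ] F [-0.   1.4  1.6] gap 0.0
t 18.25 shift [-19.8   0.2  56.6] turn 0.0 | tcp [521.4 102.7 338.7] jaw 1.9 zdir [-0.0021  0.0037 -1.    ] F [-0.   1.4  1.6] gap 0.0
```

Emit:
servo_tool --rows '[[[-4,0,7],0,-1],[[-8,0,14],0,-1],[[-11,0,21],0,-1],[[-13,0,28],0,-1],[[-15.5,0,35],0,-1],[[-17.5,0,42],0,-1],[[-18.5,0,47],0,-1],[[-19,0,50],0,-1]]'

```text
t: 19.05
tcp_pos: [0.522, 0.0839, 0.2881]
tool_rot: [0.695, 0.719, 0.001, -0.002]
force: [-2.0, 0.5, 1.5]
finger_gap: -0.004
```

Emit:
servo_tool --rows '[[[-0.5,0,2],0,-1],[[-1,0,4],0,-1],[[-1,0,4.5],0,-1],[[-1,0,4.5],0,-1]]'

```text
t: 19.45
tcp_pos: [0.522, 0.0829, 0.2837]
tool_rot: [0.695, 0.719, 0.001, -0.002]
force: [0.3, 0.4, 1.6]
finger_gap: 0.002
```

Emit:
servo_tool --rows '[[[0,0,1],0,-1],[[0,0,1.5],0,-1],[[0,0,2],0,-1],[[0,0,2],0,-1]]'

```text
t: 19.85
tcp_pos: [0.522, 0.0828, 0.2817]
tool_rot: [0.695, 0.719, 0.0, -0.002]
force: [-0.9, 1.4, 2.8]
finger_gap: -0.001
```

Run:
```python
from h import *
P(-71,281.4)
```

```text
t 19.85 shift [-0.7  0.1  0.3] turn 0.0 | tcp [522.   82.8 281.7] jaw 1.9 zdir [-0.002   0.0033 -1.    ] F [-0.9  1.4  2.8] gap -0.001
```

Emit:
servo_tool --rows '[[[0,0,0.5],0,-1],[[0,0,1],0,-1],[[0,0,1],0,-1]]'

```text
t: 20.15
tcp_pos: [0.522, 0.0828, 0.2814]
tool_rot: [0.695, 0.719, 0.001, -0.002]
force: [-1.7, 0.8, 7.3]
finger_gap: 0.004
```

Emit:
servo_tool --rows '[[[0,0,0.5],0,-1],[[0,0,1],0,-1],[[0,0,1],0,-1],[[0,0,1],0,-1]]'

```text
t: 20.55
tcp_pos: [0.522, 0.0829, 0.2813]
tool_rot: [0.695, 0.719, 0.001, -0.002]
force: [-2.1, 1.8, 10.8]
finger_gap: 0.002
```

Emit:
servo_tool --rows '[[[0,0,0.5],0,-1],[[0,0,1],0,-1],[[0,0,1],0,-1],[[0,0,1],0,-1]]'

```text
t: 20.95
tcp_pos: [0.5219, 0.0829, 0.2814]
tool_rot: [0.695, 0.719, 0.001, -0.001]
force: [-2.7, 0.6, 10.2]
finger_gap: 0.005
```

Emit:
servo_tool --rows '[[[0,0,1],0,-1],[[0,0,1.6],0,-1],[[0,0,1.6],0,-1],[[0,0,1.6],0,-1]]'

```text
t: 21.35
tcp_pos: [0.5218, 0.0829, 0.2813]
tool_rot: [0.695, 0.719, 0.001, -0.001]
force: [-2.4, 1.2, 12.8]
finger_gap: -0.002
```

Run:
```python
from h import *
P(-71,281.4)
s=snapshot("scene"); W=cloud(s)*1000
R=Rn.from_euler('z',1.9,degrees=True).as_matrix()
L=(W.reshape(-1,3)-[519.8,153.1,0])@R
k=L[(abs(L[:,0])<72)&(L[:,1]>-62)&(L[:,1]<60)&(L[:,2]>98)&(L[:,2]<120)]
for a in range(-60,60,20):
    b=k[abs(k[:,1]-a)<5]; print(a,np.median(b[:,2]).round(1),len(b))
print(np.degrees(np.polyfit(k[:,1],k[:,2],1)[0]))
cv2.imwrite("pics/s7.png",cv2.resize(s["image"][160:360,180:440],None,fx=3,fy=3))
P(-71,281.4)
```

```text
t 21.35 shift [-0.8  0.3 -0.1] turn 0.1 | tcp [521.8  82.9 281.3] jaw 2.0 zdir [-3.0e-04  2.9e-03 -1.0e+00] F [-2.4  1.2 12.8] gap -0.002
-60 108.3 228
-40 108.2 325
-20 108.2 325
0 108.8 326
20 108.9 355
40 108.8 358
0.2578169096991328
t 21.4 shift [-0.8  0.3 -0.1] turn 0.1 | tcp [521.8  82.9 281.3] jaw 2.0 zdir [-3.0e-04  2.8e-03 -1.0e+00] F [-2.4  1.6 14. ] gap -0.004
```

View pics/s7.png

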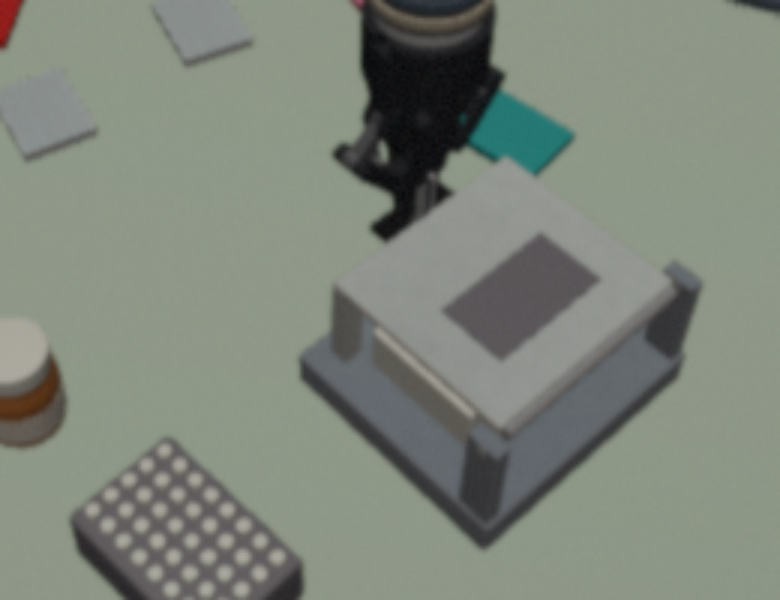

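The lid is level on its rests, with its top face at about 108 mm. The fingers press the tab near (405,220) in the crop, at about 13 N. Now I hand in.

```bash
python3 -c "
from h import *
print(sign_off())"
```

```text
the job is handed in; nothing more can be done
None
```

I stacked two spacers on the block, swung the lid shut, and handed in at 21.4 s with the closed fingers still holding it down.

- **Number of spacers:** The block top came out at about 66 mm both by touch and by depth image. Two plates bring the stack to about 86 mm, inside the 84–98 mm window. One plate would have reached only about 76 mm.
- **Stack:** The last view before closing showed it about 1 mm off centre and square to the press.
- **Lid:** It stopped hard at the height predicted for fully shut. Its top face read 108–109 mm all along, level to within 0.3°. The push on the tab was about 13–14 N, against the roughly 7 N it can need.
- **Pad contact:** I could not see the pad on the stack. I inferred it from the stack height and from the push rising just before the stop. The pad should be compressed by only about 2 mm.
- **Disagreement:** The top camera put the first plate about 1 mm from where the arm set it, which is within the camera's calibration error. I split the difference when placing the second.
- **Bystanders:** I touched neither the tip box, bottle and rack nor the coloured look-alikes, but I did not re-measure their positions at the end.

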